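# Crib up a service stand on the repair bench

## Robot

A 6-joint arm with a two-finger parallel gripper is mounted at the origin on the work surface. World frame = base frame: x ahead of the robot, y to its left, z up, the work surface at z = 0. Lengths are in mm, angles in rad, forces in N, time in s.
With the tool pointing down it reaches from about 350 to 975 mm from the base axis. Payload 7.1 kg.
Tool frame: the origin (TCP) lies at the very end of the fingers, on their centre line; the grasp point (between the pads) lies 19 mm behind it; z points along the fingers, y is the line along which they close (so a half turn about z gives the same grasp; the last joint's range is limited). The gripper opens to 88 mm and grips with 3 to 60 N. Pads are 20 mm wide; open, the fingers measure 115 mm over their backs; the gripper's body (75 mm by 178 mm) begins 61 mm behind the grasp point.
Start: joints at [-1.23, 0.423, 1.63, -0, 1.089, -0.019], TCP at [220.071, -584.956, 222.675] pointing down, gripper open.
Joint ranges: [-3, 3], [-0.9, 2.11], [0.09, 2.58], [-1.31, 4.45], [0.11, 2.69], [-2.54, 2.54]. Speed limits (rad/s): [2.39, 2.39, 3.01, 3.14, 3.14, 3.14].

## Interface

Orientations are given as a rotation vector (axis times angle).
In Python, from workcell import ctrl, optics gives the robot as it stands.
- The arm moves only by the shell command python3 -m jog 'ROWS'. ROWS is JSON, a list of rows, each a list of 7 numbers: the shift along the tool's x, y, z in units of 40 mm (1.0 is 40 mm), then the turn, a rotation vector about the tool's x, y, z in units of 6 degrees (1.0 is 6 degrees), then the opening, from 0 (shut) to 1 (fully open). A call has 1 to 20 rows; each row shifts and turns the commanded pose from where the row before left it, along the tool's axes as they then stand; what a row does not reach is not made up. A row lasts 1/10 s, in which the tool goes at most 50 mm and 8.59 degrees, less where a joint would pass 70% of its speed; a pose out of reach is approached as far as the arm can. A call is refused whole if a number of a shift passes 1 or a number of a turn 1, either way. A call with a gripper value outside its range is refused whole. The fingers move at their own pace and stop on an object; the grip force is fixed at half the most. Time passes only in rows, so rows that do not move let the fingers close. It gives the time, the measured TCP pose, the force, the opening and the grip force at its end, in the units of the state.
- ctrl.get_obs(): the state, without advancing time (a new reading comes with each control period).
- optics.get_image(name): name is "side" or "top"; returns the picture (420x560x3 uint8, red, green, blue); there is no depth.
- optics.camera_model(name): a dict with "fov_y" (degrees; the focal length in pixels is half the picture's height over the tangent of half this angle, whatever the lens; pixels are square), "cx", "cy" (the principal point, pixels), "view" (4x4, takes a point from world to camera coordinates). Camera axes: x right, y up, looking along -z (the intrinsics and any distortion apply to the point x, -y, -z); pixel columns grow to the right and rows downward; lengths in mm; the calibration is good to about 2 mm. A picture is of the moment at which its call begins. camera_model takes no time and is no camera call.
- ctrl.close_job(): hands the job in; it is judged then, once.
Trained networks look in the newest picture that a camera, given by its name, has taken for a name from the list of things; names that differ only in an ending like _2 or _b are one class to them, and where a whole thing is asked for, a point or a joint stands for the part that bears it (a point fixed in the world has none). Each returns a list of dicts, best first, with "conf" (0 to 1); they miss things now and then, are a little off and sometimes report something else, mostly with a low value. They report only what shows in the picture. A call takes as long as a camera call. They do not tell look-alikes from the thing itself.
- optics.masks_of(target, camera): "pixels" (420x560 bool, what is visible of it) and "extent" ([centre column, centre row, width, height] in pixels, round what is visible of it).
The state is a dict: "t": time; "qpos": joint angles; "qvel": joint speeds; "joint_torque": joint torques, N m; "ee_pos": TCP position; "orientation": TCP orientation; "ft_force": force on the tool from outside, world axes, zero at the start; "moment": the same for the moment, N m; "width": finger opening in mm; "grasp_force": force on a finger pad.
Only numpy, scipy, OpenCV 4.12 (cv2) and the standard library are available. Lean on these libraries where they do the work, as an engineer would, in place of code of your own. Each camera call takes 0.05 s, during which the arm holds its last target. There are 200 camera calls.

## Task

Build the service stand that the open power supply module will be raised on: lay the two short slats flat and square across the two fixed runners of the wooden cradle, one near each end of the runners and both overhanging evenly, then lay the two long slats crosswise on those, each directly over a runner and centred lengthwise. Leave the module, the bottle, the can and the tall grey bottle where they stand.

Things in the scene. Friction and masses are not known exactly. Their poses are not given: they have to be found in the camera images.
- cradle: fixed wooden cradle: plywood base 170 x 130 mm, 12 mm thick, with two parallel runners of pale wood, each 150 mm long, 22 wide, 18 high (tops 30 mm above the bench); origin on the bench under the middle of the base; x along the runners, whose centre lines lie at y = +45 and -45 mm; z up. Left or right of the slats, turned up to 30 degrees
- short1: bare pale wooden slat, 120 mm long, 22 mm wide, 18 mm thick, all edges square; origin at its centre (9 mm above what it lies on); x along its length, y across its width, z through its thickness. Lies flat on the bench among the long slats
- short2: bare pale wooden slat, 120 mm long, 22 mm wide, 18 mm thick, all edges square; origin at its centre (9 mm above what it lies on); x along its length, y across its width, z through its thickness. Lies on top, across the middle of long2
- long1: bare pale wooden slat, 160 mm long, 22 mm wide, 18 mm thick, all edges square; origin at its centre (9 mm above what it lies on); x along its length, y across its width, z through its thickness. Lies flat on the bench
- long2: bare pale wooden slat, 160 mm long, 22 mm wide, 18 mm thick, all edges square; origin at its centre (9 mm above what it lies on); x along its length, y across its width, z through its thickness. Lies flat on the bench under short2
- module: bystander: open power supply module, aluminium plate 150 x 110 x 4 mm with a dark transformer in its middle, 54 mm high, and green circuit boards at both short ends; origin under the plate's centre, x along the 150 mm side. On the bench, across the slats from the cradle
- bottle: bystander: white plastic bottle, 46 mm diameter, 105 mm high, standing; origin under its centre. Beside the slats
- can: bystander: plain steel can, 50 mm diameter, 85 mm high, standing; origin under its centre. Beside the slats, on the other side from the bottle
- spray: bystander: tall grey bottle, 60 mm diameter, 190 mm high, standing beyond the work; origin under its centre
There are look-alikes about, which are no part of the job. Leave any orange look-alike of the long2 alone. Of the things that look like the cradle, take the one that is farthest from the robot's base at the start.

How it is judged (in metres and radians):
On the way:
1. both short slats lie across the two runners, one near each end (((x of short1 in the frame of cradle between 0.03 and 0.075 m and x of short2 in the frame of cradle between -0.075 and -0.03 m) or (x of short2 in the frame of cradle between 0.03 and 0.075 m and x of short1 in the frame of cradle between -0.075 and -0.03 m)) and y of short1 in the frame of cradle between -0.02 and 0.02 m and z of short1 in the frame of cradle between 0.034 and 0.044 m and angle between the x axis of each of short1, short2 and the y axis of cradle, either way round below 0.2 rad and angle between the z axis of each of short1, short2 and the z axis of cradle, either way round below 0.1 rad and y of short2 in the frame of cradle between -0.02 and 0.02 m and z of short2 in the frame of cradle between 0.034 and 0.044 m), for 0.2 s.
At the end, for the whole second after the job is handed in: Cradle frame, mm: short slats flat on the runners, centres x +-(30..75), |y|<20; long slats flat on them, centres y +-(30..62), |x|<25; all square within 0.2 rad, heights within 5, at rest (all of step 1 and ((y of long1 in the frame of cradle between 0.03 and 0.062 m and y of long2 in the frame of cradle between -0.062 and -0.03 m) or (y of long2 in the frame of cradle between 0.03 and 0.062 m and y of long1 in the frame of cradle between -0.062 and -0.03 m)) and x of long1 in the frame of cradle between -0.025 and 0.025 m and z of long1 in the frame of cradle between 0.052 and 0.062 m and angle between the x axis of each of long1, long2 and the x axis of cradle, either way round below 0.2 rad and angle between the z axis of each of long1, long2 and the z axis of cradle, either way round below 0.1 rad and x of long2 in the frame of cradle between -0.025 and 0.025 m and z of long2 in the frame of cradle between 0.052 and 0.062 m and linear speed of each of short1, short2, long1, long2 below 0.02 m/s); the robot touches nothing.
It fails at once if a bystander (module, bottle, can or tall bottle) is shifted more than 20 mm or tipped (distance of any of module, bottle, can, spray from where it was at the start of the episode above 0.02 m or angle between any of module, bottle, can, spray's own z axis and vertical above 0.3 rad).
It also fails if it takes over 72 s, if anything falls off the work surface, if the arm or the gripper's body presses on something with over 40 N, if the wrist force passes 120 N, or if a joint passes its speed limit or range.

## Working session

There is one attempt and no reset: what is moved stays moved. The work goes in short steps, Python scripts to look and compute and a shell command to move; the robot and the scene stay as the last step left them, time stands still between calls to the robot, and variables do not carry over. Pictures are saved under pics/ and viewed, at most 10 in all, crops included, and the job is handed in when it is done.

```bash
mkdir -p pics; ls
python3 - <<'E'
from workcell import ctrl, optics
import cv2, numpy as np
for n in("top","side"):
    im=optics.get_image(n); cv2.imwrite(f"pics/{n}0.png",im[:,:,::-1])
    m=optics.camera_model(n); print(n,{k:(np.round(v,4).tolist() if k=="view" else v) for k,v in m.items()})
print(ctrl.get_obs())
E
```

```text
pics
top {'fov_y': 56.12959236612101, 'cx': 278.5822145935791, 'cy': 210.50622626420355, 'view': [[0.0104, -0.9999, -0.0049, 15.3471], [0.9763, 0.0091, 0.2164, -496.4324], [-0.2164, -0.007, 0.9763, -974.5057], [0.0, 0.0, 0.0, 1.0]]}
side {'fov_y': 42.48510528153252, 'cx': 281.44137350520435, 'cy': 216.60463842648375, 'view': [[-0.9804, -0.1971, 0.0055, 515.584], [0.1432, -0.6923, 0.7072, -66.2288], [-0.1356, 0.6942, 0.7069, -1288.6548], [0.0, 0.0, 0.0, 1.0]]}
{'t': 0.1, 'qpos': array([-1.23002065e+00,  4.23774979e-01,  1.63060604e+00,  6.92417118e-06,
        1.08859573e+00, -1.90032339e-02]), 'qvel': array([-0.00114153, -0.00221236, -0.00069687,  0.00103312,  0.00041101,
       -0.00055248]), 'joint_torque': array([ 1.77076640e-05, -5.45610130e+01, -2.74324358e+01,  6.44604745e-02,
        1.89116865e-02, -1.92959504e-05]), 'ee_pos': array([ 219.89834871, -584.50231911,  221.97579927]), 'orientation': array([-3.08955402e+00, -5.61846720e-01,  3.38624101e-04]), 'ft_force': array([-0.30208472, -0.1285866 , -0.86578309]), 'moment': array([-0.02304875, -0.02871712,  0.029891  ]), 'grasp_force': 0.0, 'width': 87.54733722045111}
```

View pics/top0.png

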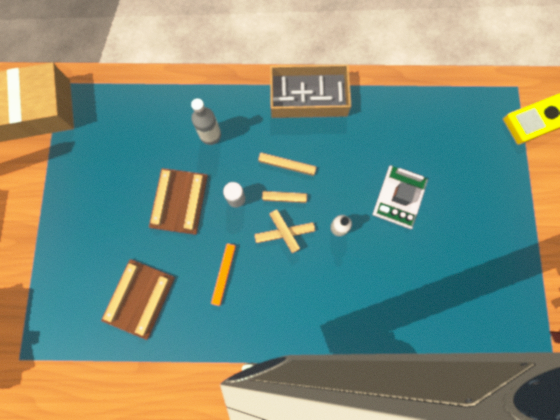

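View pics/side0.png

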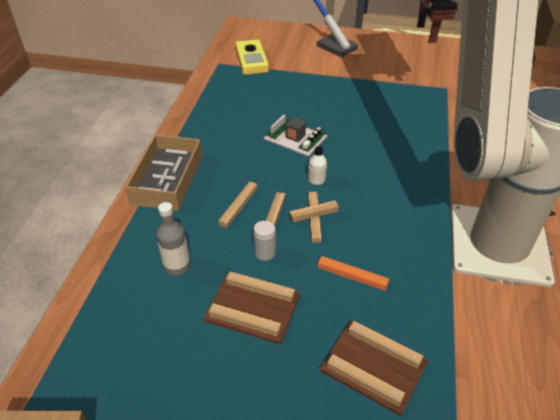

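The farther cradle is at (179,201) in the top picture. long1 is at (287,164), short1 at (285,197), and long2 at (285,233) with short2 on top of it. I'll measure them by fitting box silhouettes to the masks.

```bash
cat > h.py <<'E'
from workcell import ctrl, optics
import cv2, numpy as np
from scipy.optimize import minimize
def cam(n):
    m=optics.camera_model(n); return 210/np.tan(np.radians(m["fov_y"])/2),m["cx"],m["cy"],np.array(m["view"])
def proj(n,P):
    f,cx,cy,V=cam(n); c=np.atleast_2d(P)@V[:3,:3].T+V[:3,3]
    return np.c_[cx+f*c[:,0]/-c[:,2],cy-f*c[:,1]/-c[:,2]]
def ray(n,u,z):
    f,cx,cy,V=cam(n); R=V[:3,:3]; o=-R.T@V[:3,3]
    d=R.T@np.array([(u[0]-cx)/f,-(u[1]-cy)/f,-1]); return o+d*(z-o[2])/d[2]
def box(p,size,z0):
    x,y,a=p; L,W,H=size; c,s=np.cos(a),np.sin(a)
    return np.array([[x+c*i*L/2-s*j*W/2,y+s*i*L/2+c*j*W/2,z0+k*H] for i in(-1,1) for j in(-1,1) for k in(0,1)])
S=8
def sil(n,p,size,z0):
    h=cv2.convexHull(proj(n,box(p,size,z0)).astype(np.float32))
    im=np.zeros((420,560),np.uint8); cv2.fillConvexPoly(im,np.round(h*16).astype(np.int32),255,cv2.LINE_AA,4); return im/255.
def fit(obs,size,z0,p0,ign={}):
    """obs: {cam: bool mask}; ign: {cam: bool mask of pixels not counted}"""
    def c(p):
        e=0
        for n,m in obs.items():
            w=~ign[n] if n in ign else 1
            e+=(abs(sil(n,p,size,z0)-cv2.GaussianBlur(m.astype(float),(3,3),0))*w).sum()/m.sum()
        return e
    r=None
    for k in range(2):
        p=p0 if r is None else r.x
        r=minimize(c,p,method="Nelder-Mead",options=dict(initial_simplex=np.array([p,p+[15,0,0],p+[0,15,0],p+[0,0,.15]]),xatol=.05,fatol=1e-4))
    return r.x,r.fun
def guess(n,m,z):
    v,u=np.nonzero(m); P=np.array([ray(n,q,z)[:2] for q in np.c_[u,v][::3]])
    (x,y),(w,h),a=cv2.minAreaRect(P.astype(np.float32)); a=np.radians(a)+(0 if w>h else np.pi/2)
    return np.array([P[:,0].mean(),P[:,1].mean(),a])
E
python3 - <<'E'
from h import *
import pickle
out={}
for n in("top","side"):
    optics.get_image(n)
    for t in("cradle","short1","long1","module","bottle","can","spray"):
        r=optics.masks_of(t,n); out[n,t]=r
        for d in r:
            e=d["extent"]; g=guess(n,d["pixels"],15); print(n,t,round(d["conf"],2),np.round(e),d["pixels"].sum(),np.round(g,2))
pickle.dump(out,open("m.pkl","wb"))
E
```

```text
top cradle 0.72 [176. 204.  63.  65.] 2996 [528.51 295.49   3.01]
top cradle 0.72 [138. 301.  76.  78.] 3464 [266.68 382.69   2.78]
top cradle 0.18 [402. 196.  53.  60.] 2123 [ 547.6  -310.67    2.77]
top short1 0.76 [283. 232.  27.  41.] 404 [448.59   5.36   0.51]
top short1 0.72 [284. 196.  45.  14.] 404 [543.92   5.89   1.53]
top short1 0.66 [206. 119.  31.  47.] 862 [7.6000e+02 2.3397e+02 4.0000e-01]
top long1 0.67 [287. 164.  57.  16.] 536 [ 6.3861e+02 -4.8000e-01  1.2800e+00]
top long1 0.67 [285. 234.  58.  18.] 383 [445.04   7.97   1.78]
top long1 0.6 [221. 274.  23.  59.] 603 [331.83 164.76   2.92]
top module 0.58 [400. 197.  51.  63.] 2178 [ 547.72 -311.32    2.8 ]
top bottle 0.74 [342. 225.  20.  20.] 308 [ 467.44 -146.59    2.36]
top can 0.73 [235. 196.  23.  28.] 413 [5.5013e+02 1.4280e+02 4.8000e-01]
top spray 0.66 [207. 119.  35.  48.] 858 [7.6088e+02 2.3501e+02 4.7000e-01]
side cradle 0.8 [252. 306.  97.  73.] 4455 [526.84 302.37   3.02]Traceback (most recent call last):
  File "<stdin>", line 9, in <module>
  File "h.py", line 33, in guess
    v,u=np.nonzero(m); P=np.array([ray(n,q,z)[:2] for q in np.c_[u,v][::3]])
                                   ~~~^^^^^^^
  File "h.py", line 10, in ray
    f,cx,cy,V=cam(n); R=V[:3,:3]; o=-R.T@V[:3,3]
              ~~~^^^
  File "h.py", line 5, in cam
    m=optics.camera_model(n); return 210/np.tan(np.radians(m["fov_y"])/2),m["cx"],m["cy"],np.array(m["view"])
ValueError: time passes only in moves, steps and waits
```

```bash
python3 - <<'E'
s=open('h.py').read()
s=s.replace('''def cam(n):
    m=optics.camera_model(n); return''','''M={n:optics.camera_model(n) for n in("top","side")}
def cam(n):
    m=M[n]; return''')
open('h.py','w').write(s)
E
python3 - <<'E'
from h import *
import pickle
out={}
for n in("top","side"):
    optics.get_image(n)
    for t in("cradle","short1","long1"):
        r=optics.masks_of(t,n); out[n,t]=r
pickle.dump(out,open("m.pkl","wb"))
L=(160,22,18);Sh=(120,22,18);C=(170,130,12)
def pick(n,t,near,z):
    b=None
    for d in out[n,t]:
        g=guess(n,d["pixels"],z); e=np.hypot(*(g[:2]-near))
        if e<40 and (b is None or e<b[0]): b=(e,d["pixels"],g)
    return b
for name,cls,size,z0,near in(("long1","long1",L,0,(638,0)),("long2","long1",L,0,(445,8)),("short1","short1",Sh,0,(544,6)),("short2","short1",Sh,18,(443,5)),("cradle","cradle",(170,130,30),0,(525,295))):
    o={};g=None
    for n in("top","side"):
        b=pick(n,cls,near,z0+9)
        if b: o[n]=b[1]; g=b[2] if g is None else g
    ign={}
    if name=="long2":
        for n in o:
            b=pick(n,"short1",(443,5),27)
            if b: ign[n]=cv2.dilate(b[1].astype(np.uint8),np.ones((3,3)))>0
    for sel in (["top"],["side"],["top","side"]):
        oo={k:o[k] for k in sel if k in o}
        if oo: print(name,sel,[*map(lambda v:np.round(v,3),fit(oo,size,z0,g,ign))])
# spread
E
```

```text
long1 ['top'] [array([ 6.40702e+02, -2.29000e-01,  1.31800e+00]), np.float64(0.215)]
long1 ['side'] [array([638.549,  -1.117,   1.314]), np.float64(0.116)]
long1 ['top', 'side'] [array([639.164,  -0.965,   1.314]), np.float64(0.343)]
long2 ['top'] [array([445.484,   4.767,   1.788]), np.float64(0.222)]
long2 ['side'] [array([444.107,  -0.744,   1.743]), np.float64(0.318)]
long2 ['top', 'side'] [array([445.347,   3.444,   1.763]), np.float64(0.588)]
short1 ['top'] [array([545.21 ,   5.216,   1.511]), np.float64(0.222)]
short1 ['side'] [array([542.399, -18.871,   1.565]), np.float64(0.481)]
short1 ['top', 'side'] [array([544.107,   4.324,   1.537]), np.float64(0.795)]
short2 ['top'] [array([447.172,   5.632,   0.523]), np.float64(0.318)]
short2 ['side'] [array([443.826,   2.706,   0.618]), np.float64(0.248)]
short2 ['top', 'side'] [array([445.314,   5.311,   0.549]), np.float64(0.585)]
cradle ['top'] [array([530.643, 292.112,   3.01 ]), np.float64(0.127)]
cradle ['side'] [array([529.182, 295.182,   3.018]), np.float64(0.153)]
cradle ['top', 'side'] [array([529.771, 295.28 ,   3.016]), np.float64(0.282)]
```

```bash
cat > ov.py <<'E'
from h import *
def boxes(cr):
    x,y,a=cr; c,s=np.cos(a),np.sin(a)
    r=[(np.array([x-s*o,y+c*o,a]),(150,22,18),12) for o in(45,-45)]
    return r+[(np.array(cr),(170,130,12),0)]
def draw(fn,bl,rois):
    outs=[]
    for n,(u0,v0,w,h) in rois:
        im=optics.get_image(n)[v0:v0+h,u0:u0+w,::-1]; k=min(400/w,580/h)
        im=cv2.resize(im,None,fx=k,fy=k,interpolation=cv2.INTER_CUBIC)
        for p,size,z0 in bl:
            q=np.round(((proj(n,box(p,size,z0))-[u0,v0]+.5)*k)).astype(int)
            for seq in([1,3,7,5,1],[0,2,6,4,0]) if size[0]==170 else([1,3,7,5,1],):
                cv2.polylines(im,[q[seq].reshape(-1,1,2)],False,(0,0,255),1)
        outs.append(im)
    H=max(o.shape[0] for o in outs)
    cv2.imwrite(fn,np.hstack([cv2.copyMakeBorder(o,0,H-o.shape[0],0,0,cv2.BORDER_CONSTANT) for o in outs]))
E
python3 - <<'E'
from ov import *
L=(160,22,18);Sh=(120,22,18)
bl=boxes((530,295,3.016))+[(np.array(p),s,z) for p,s,z in(((640,-.5,1.315),L,0),((445,4,1.77),L,0),((545,5,1.515),Sh,0),((446,5.5,.55),Sh,18))]
draw("pics/ov1.png",bl,[("top",(140,140,190,130)),("side",(190,170,170,180))])
E
```

```text
(no output)
```

View pics/ov1.png

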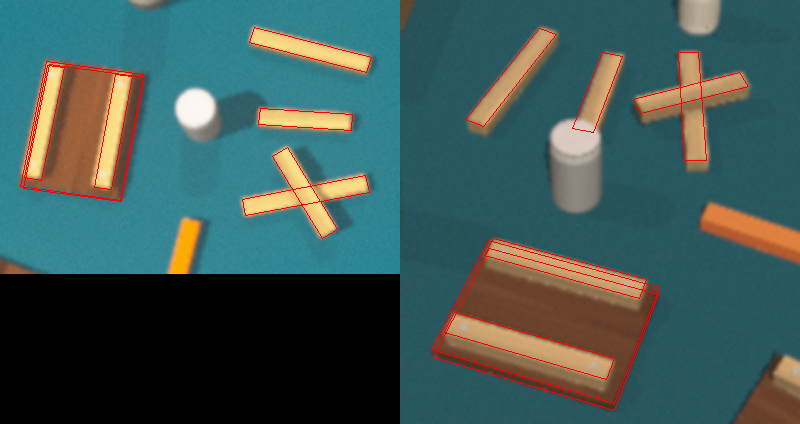

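The outlines match the slats and the cradle to within 2–3 mm. Next I'll locate the bystanders and plan the first approach.

```bash
cat > to.py <<'E'
import sys,numpy as np
from scipy.spatial.transform import Rotation as R
from workcell import ctrl
def to(x,y,z,th):
    o=ctrl.get_obs(); Rc=R.from_rotvec(o["orientation"]); 
    c,s=np.cos(th),np.sin(th); Rt=R.from_matrix(np.array([[c,s,0],[s,-c,0],[0,0,-1.]]))
    dr=np.degrees((Rc.inv()*Rt).as_rotvec())/6
    d=Rt.inv().apply(np.array([x,y,z])-o["ee_pos"])/40
    print("t",round(o["t"],2),"pos",o["ee_pos"].round(1),"w",round(o["width"],1),"F",o["ft_force"].round(1),"q6",o["qpos"][5].round(2),"\nturn",dr.round(2),"shift(after turn)",d.round(3))
if __name__=="__main__": to(*map(float,sys.argv[1:]))
E
python3 to.py 446 5.5 120 .55
python3 - <<'E'
from h import *
# bystanders: base point from side & top via least squares of the mid-axis
import pickle
for t,h in(("spray",190),("can",85),("bottle",105)):
    for n in("top","side"):
        optics.get_image(n); r=optics.masks_of(t,n)
        if r: print(t,n,round(r[0]["conf"],2),ray(n,r[0]["extent"][:2],h/2)[:2].round())
for v in(115,): print("box edge",ray("top",(310,115),40))
E
```

```text
t 1.1 pos [ 220.1 -585.   222.7] w 88.0 F [ 1.1  0.4 -0.8] q6 -0.02 
turn [ 0.   -0.   -1.82] shift(after turn) [12.531 -9.632  2.567]
spray top 0.9 [731. 210.]
spray side 0.96 [723. 220.]
can top 0.96 [545. 135.]
can side 0.63 [535. 133.]
bottle top 0.7 [ 458. -140.]
bottle side 0.95 [ 458. -143.]
box edge [774.07063656 -64.73223869  40.        ]
```

```bash
python3 -m jog '[[0,0,0,0,0,-0.91,0.6],[0,0,0,0,0,-0.91,0.6],[0.895,-0.688,0.183,0,0,0,0.6],[0.895,-0.688,0.183,0,0,0,0.6],[0.895,-0.688,0.183,0,0,0,0.6],[0.895,-0.688,0.183,0,0,0,0.6],[0.895,-0.688,0.183,0,0,0,0.6],[0.895,-0.688,0.183,0,0,0,0.6],[0.895,-0.688,0.183,0,0,0,0.6],[0.895,-0.688,0.183,0,0,0,0.6],[0.895,-0.688,0.183,0,0,0,0.6],[0.895,-0.688,0.183,0,0,0,0.6],[0.895,-0.688,0.183,0,0,0,0.6],[0.895,-0.688,0.183,0,0,0,0.6],[0.895,-0.688,0.183,0,0,0,0.6],[0.895,-0.688,0.183,0,0,0,0.6],[0,0,0,0,0,0,0.6]]'; python3 to.py 446 5.5 21 .55
```

```text
t: 3.4
ee_pos: [447.4, 9.6, 119.8]
orientation: [-3.021, -0.862, -0.002]
ft_force: [-0.0, 1.0, -0.5]
width: 52.7
grasp_force: 0.0
t 3.4 pos [447.4   9.6 119.8] w 52.7 F [-0.   1.  -0.5] q6 1.01 
turn [ 0.   -0.01  0.06] shift(after turn) [-0.084  0.068  2.471]
```

```bash
python3 -m jog '[[0,0,0.8,0,0,0,0.6],[0,0,0.8,0,0,0,0.6],[0,0,0,0,0,0,0.6]]'; python3 to.py 446 5.5 21 .55
```

```text
t: 3.7
ee_pos: [443.1, 5.2, 53.7]
orientation: [-3.022, -0.853, 0.01]
ft_force: [-0.6, -0.3, 0.5]
width: 52.7
grasp_force: 0.0
t 3.7 pos [443.1   5.2  53.7] w 52.7 F [-0.6 -0.3  0.5] q6 1.01 
turn [-0.03  0.05  0.  ] shift(after turn) [0.066 0.033 0.817]
```

```bash
python3 -m jog '[[0.03,0.02,0.41,0,0,0,0.6],[0.03,0.01,0.41,0,0,0,0.6],[0,0,0,0,0,0,0.6],[0,0,0,0,0,0,0],[0,0,0,0,0,0,0],[0,0,0,0,0,0,0],[0,0,0,0,0,0,0],[0,0,0,0,0,0,0]]'; python3 to.py 446 5.5 140 .55
```

```text
t: 4.5
ee_pos: [448.8, 5.8, 24.0]
orientation: [3.023, 0.854, 0.001]
ft_force: [-1.1, -0.0, 7.0]
width: 21.6
grasp_force: 30.0
t 4.5 pos [448.8   5.8  24. ] w 21.6 F [-1.1 -0.   7. ] q6 1.01 
turn [ 0.   -0.01  0.  ] shift(after turn) [-0.063 -0.03  -2.9  ]
```

```bash
python3 -m jog '[[0,0,-0.6,0,0,0,0],[0,0,-1,0,0,0,0],[0,0,-1,0,0,0,0],[0,0,-0.5,0,0,-0.95,0],[0,0,0,0,0,-0.95,0],[0,0,0,0,0,-0.95,0],[0,0,0,0,0,-0.95,0],[0,0,0,0,0,-0.95,0],[0,0,0,0,0,-0.95,0],[0,0,0,0,0,-0.95,0],[0,0,0,0,0,-0.95,0],[0,0,0,0,0,-0.95,0],[0,0,0,0,0,0,0]]'; python3 to.py 481.9 300 100 1.445
```

```text
t: 5.8
ee_pos: [448.2, 5.8, 147.4]
orientation: [-2.355, -2.079, 0.0]
ft_force: [-0.6, 0.7, 0.3]
width: 21.7
grasp_force: 30.0
t 5.8 pos [448.2   5.8 147.4] w 21.7 F [-0.6  0.7  0.3] q6 0.11 
turn [-0.    0.    0.02] shift(after turn) [ 7.402 -0.086  1.185]
```

```bash
python3 -m jog '[[0.925,-0.01,0,0,0,0,0],[0.925,-0.01,0,0,0,0,0],[0.925,-0.01,0,0,0,0,0],[0.925,-0.01,0,0,0,0,0],[0.925,-0.01,0,0,0,0,0],[0.925,-0.01,0,0,0,0,0],[0.925,-0.01,0.5,0,0,0,0],[0.925,-0.01,0.6,0,0,0,0],[0,0,0,0,0,0,0],[0,0,0,0,0,0,0],[0,0,0,0,0,0,0]]'; python3 to.py 481.9 300 38 1.445
```

```text
t: 6.9
ee_pos: [482.0, 299.1, 103.8]
orientation: [2.357, 2.077, -0.0]
ft_force: [-0.7, -0.1, -0.2]
width: 21.9
grasp_force: 30.0
t 6.9 pos [482.  299.1 103.8] w 21.9 F [-0.7 -0.1 -0.2] q6 0.66 
turn [-0.    0.   -0.01] shift(after turn) [ 0.021 -0.006  1.644]
```

```bash
python3 -m jog '[[0.02,0,0.8,0,0,0,0],[0,0,0.6,0,0,0,0],[0,0,0.2,0,0,0,0],[0,0,0,0,0,0,0],[0,0,0,0,0,0,0]]'; python3 to.py 481.9 300 34 1.445;  python3 -m jog '[[0,0,0.05,0,0,0,0],[0,0,0.05,0,0,0,0],[0,0,0,0,0,0,0]]'
```

```text
t: 7.4
ee_pos: [483.0, 300.5, 40.5]
orientation: [2.357, 2.077, 0.002]
ft_force: [-0.2, -0.1, -1.0]
width: 21.7
grasp_force: 30.0
t 7.4 pos [483.  300.5  40.5] w 21.7 F [-0.2 -0.1 -1. ] q6 0.66 
turn [ 0.01 -0.01 -0.  ] shift(after turn) [-0.017 -0.026  0.164]
t: 7.7
ee_pos: [482.8, 301.0, 36.1]
orientation: [2.356, 2.078, 0.002]
ft_force: [0.6, -0.2, 3.0]
width: 21.6
grasp_force: 30.0
```

Contact is just starting (3 N). I'll release with a small opening, rise, and turn toward short1.

```bash
python3 -m jog '[[0,0,0.03,0,0,0,0],[0,0,0,0,0,0,0.5],[0,0,0,0,0,0,0.5],[0,0,0,0,0,0,0.5],[0,0,-0.5,0,0,0,0.5],[0,0,-1,0,0,0,0.5],[0,0,-1,0,0,0,0.5],[0,0,0,0,0,-0.67,0.5],[0,0,0,0,0,0,0.5]]'; python3 to.py 545 5 100 1.515
```

```text
t: 8.6
ee_pos: [482.8, 301.0, 135.3]
orientation: [2.28, 2.16, 0.003]
ft_force: [0.2, -0.4, -0.3]
width: 43.8
grasp_force: 0.0
t 8.6 pos [482.8 301.  135.3] w 43.8 F [ 0.2 -0.4 -0.3] q6 0.59 
turn [ 0.02 -0.01  0.02] shift(after turn) [-7.303  1.965  0.883]
```

```bash
python3 -m jog '[[-0.811,0.218,0,0,0,0,0.6],[-0.811,0.218,0,0,0,0,0.6],[-0.811,0.218,0,0,0,0,0.6],[-0.811,0.218,0,0,0,0,0.6],[-0.811,0.218,0,0,0,0,0.6],[-0.811,0.218,0,0,0,0,0.6],[-0.811,0.218,0,0,0,0,0.6],[-0.811,0.218,0,0,0,0,0.6],[-0.811,0.218,0,0,0,0,0.6],[0,0,0.8,0,0,0,0.6],[0,0,0.8,0,0,0,0.6],[0,0,0,0,0,0,0.6],[0,0,0,0,0,0,0.6]]'; python3 to.py 545 5 5 1.515
```

```text
t: 9.9
ee_pos: [543.6, 4.9, 69.3]
orientation: [-2.281, -2.157, 0.004]
ft_force: [1.5, -0.2, 0.1]
width: 53.1
grasp_force: 0.0
t 9.9 pos [543.6   4.9  69.3] w 53.1 F [ 1.5 -0.2  0.1] q6 0.04 
turn [-0.03  0.    0.  ] shift(after turn) [0.003 0.035 1.609]
```

```bash
python3 -m jog '[[0,0.02,0.7,0,0,0,0.6],[0,0,0.6,0,0,0,0.6],[0,0,0.28,0,0,0,0.6],[0,0,0,0,0,0,0.6],[0,0,0,0,0,0,0],[0,0,0,0,0,0,0],[0,0,0,0,0,0,0],[0,0,0,0,0,0,0]]'; python3 to.py 577 288 140 1.515
```

```text
t: 10.7
ee_pos: [545.9, 4.8, 7.7]
orientation: [2.281, 2.159, 0.001]
ft_force: [-1.4, 0.5, 0.8]
width: 24.1
grasp_force: 0.2
t 10.7 pos [545.9   4.8   7.7] w 24.1 F [-1.4  0.5  0.8] q6 0.04 
turn [ 0.01 -0.    0.01] shift(after turn) [ 7.113  0.383 -3.307]
```

```bash
python3 -m jog '[[0,0,0,0,0,0,0],[0,0,0,0,0,0,0],[0,0,-0.6,0,0,0,0],[0,0,-1,0,0,0,0],[0,0,-1,0,0,0,0],[0,0,-0.8,0,0,0.67,0],[0,0,0,0,0,0,0]]'; python3 to.py 577 288 140 1.445
```

```text
t: 11.4
ee_pos: [548.3, 4.8, 147.4]
orientation: [2.353, 2.073, 0.009]
ft_force: [0.0, 0.0, 0.5]
width: 21.3
grasp_force: 30.0
t 11.4 pos [548.3   4.8 147.4] w 21.3 F [0.  0.  0.5] q6 0.11 
turn [ 0.08 -0.01 -0.01] shift(after turn) [ 7.115 -0.177  0.185]
```

```bash
python3 -m jog '[[0.889,-0.01,0,0,0,0,0],[0.889,-0.01,0,0,0,0,0],[0.889,-0.01,0,0,0,0,0],[0.889,-0.01,0,0,0,0,0],[0.889,-0.01,0,0,0,0,0],[0.889,-0.01,0,0,0,0,0],[0.889,-0.01,0,0,0,0,0],[0.889,-0.01,0,0,0,0,0],[0,0,0.7,0,0,0,0],[0,0,0.7,0,0,0,0],[0,0,0,0,0,0,0],[0,0,0,0,0,0,0]]'; python3 to.py 577 288 40 1.445
```

```text
t: 12.6
ee_pos: [577.0, 287.0, 86.0]
orientation: [-2.355, -2.078, 0.004]
ft_force: [-0.1, -0.1, 0.6]
width: 21.4
grasp_force: 30.0
t 12.6 pos [577. 287.  86.] w 21.4 F [-0.1 -0.1  0.6] q6 0.57 
turn [-0.02  0.01  0.01] shift(after turn) [ 0.024 -0.003  1.151]
```

```bash
python3 -m jog '[[0.02,0,0.6,0,0,0,0],[0,0,0.5,0,0,0,0],[0,0,0.08,0,0,0,0],[0,0,0,0,0,0,0],[0,0,0,0,0,0,0]]'; python3 -m jog '[[0,0,0.04,0,0,0,0],[0,0,0,0,0,0,0]]'
```

```text
t: 13.1
ee_pos: [578.8, 288.6, 41.4]
orientation: [2.356, 2.078, 0.003]
ft_force: [0.0, -0.2, -0.0]
width: 21.6
grasp_force: 30.0
t: 13.3
ee_pos: [578.3, 288.4, 39.1]
orientation: [2.356, 2.078, 0.002]
ft_force: [-0.5, 0.4, -0.4]
width: 21.6
grasp_force: 30.0
```

```bash
python3 -m jog '[[0,0,0.04,0,0,0,0],[0,0,0,0,0,0,0],[0,0,0.02,0,0,0,0],[0,0,0,0,0,0,0.5],[0,0,0,0,0,0,0.5],[0,0,0,0,0,0,0.5],[0,0,-0.5,0,0,0,0.5],[0,0,-1,0,0,0,0.5],[0,0,-1,0,0,0,0.5],[0,0,0,0,0,0.6,0.5],[0,0,0,0,0,0.6,0.5],[0,0,0,0,0,0,0.5]]'; python3 to.py 640 -.5 130 1.315
```

```text
t: 14.5
ee_pos: [577.8, 288.3, 136.0]
orientation: [2.482, 1.926, 0.0]
ft_force: [-0.6, -0.6, -0.1]
width: 43.5
grasp_force: 0.0
t 14.5 pos [577.8 288.3 136. ] w 43.5 F [-0.6 -0.6 -0.1] q6 0.7 
turn [ 0.   -0.    0.04] shift(after turn) [-6.591  3.331  0.15 ]
```

```bash
python3 -m jog '[[-0.824,0.417,0,0,0,0,0.6],[-0.824,0.417,0,0,0,0,0.6],[-0.824,0.417,0,0,0,0,0.6],[-0.824,0.417,0,0,0,0,0.6],[-0.824,0.417,0,0,0,0,0.6],[-0.824,0.417,0,0,0,0,0.6],[-0.824,0.417,0,0,0,0,0.6],[-0.824,0.417,0,0,0,0,0.6],[0,0,0.8,0,0,0,0.6],[0,0,0.8,0,0,0,0.6],[0,0,0,0,0,0,0.6],[0,0,0,0,0,0,0.6]]'; python3 to.py 640 -.5 5 1.315
```

```text
t: 15.7
ee_pos: [641.2, -0.2, 71.3]
orientation: [-2.48, -1.927, 0.002]
ft_force: [0.2, -0.2, -0.0]
width: 52.7
grasp_force: 0.0
t 15.7 pos [ 6.412e+02 -2.000e-01  7.130e+01] w 52.7 F [ 0.2 -0.2 -0. ] q6 0.23 
turn [-0.02  0.    0.06] shift(after turn) [-0.015 -0.027  1.658]
```

Run:
```python
from ov import *
bl=boxes((529.5,294,3.016))+[(np.array(p),s,z) for p,s,z in(((482,300,1.445),(120,22,18),30),((577,288,1.445),(120,22,18),30))]
draw("pics/ov2.png",bl,[("top",(130,140,190,150)),("side",(180,210,170,150))])
```

```text
(no output)
```

View pics/ov2.png

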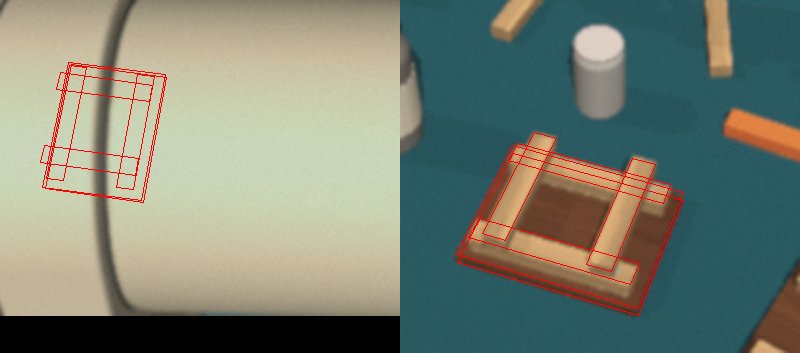

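In the side view both short slats lie flat across the runners, inside the predicted outlines. The top view is blocked by the arm. Next I'll grasp long1.

```bash
python3 -m jog '[[0,-0.02,0.7,0,0,0.05,0.6],[0,0,0.6,0,0,0,0.6],[0,0,0.3,0,0,0,0.6],[0,0,0,0,0,0,0.6],[0,0,0,0,0,0,0],[0,0,0,0,0,0,0],[0,0,0,0,0,0,0],[0,0,0,0,0,0,0],[0,0,0,0,0,0,0],[0,0,0,0,0,0,0]]'; python3 to.py 577 288 140 3.016
```

```text
t: 16.8
ee_pos: [641.3, -0.1, 8.5]
orientation: [2.486, 1.919, 0.001]
ft_force: [-1.4, 0.6, 5.9]
width: 21.3
grasp_force: 30.0
t 16.8 pos [ 6.413e+02 -1.000e-01  8.500e+00] w 21.3 F [-1.4  0.6  5.9] q6 0.24 
turn [ 1.000e-02  1.000e-02 -1.624e+01] shift(after turn) [ 2.497  6.944 -3.287]
```

```bash
python3 -m jog '[[0,0,-0.6,0,0,0,0],[0,0,-1,0,0,0,0],[0,0,-1,0,0,0,0],[0,0,-0.8,0,0,-0.955,0],[0,0,0,0,0,-0.955,0],[0,0,0,0,0,-0.955,0],[0,0,0,0,0,-0.955,0],[0,0,0,0,0,-0.955,0],[0,0,0,0,0,-0.955,0],[0,0,0,0,0,-0.955,0],[0,0,0,0,0,-0.955,0],[0,0,0,0,0,-0.955,0],[0,0,0,0,0,-0.955,0],[0,0,0,0,0,-0.955,0],[0,0,0,0,0,-0.955,0],[0,0,0,0,0,-0.955,0],[0,0,0,0,0,-0.955,0],[0,0,0,0,0,-0.955,0],[0,0,0,0,0,-0.955,0],[0,0,0,0,0,-0.955,0]]'; python3 to.py 535.2 338.6 140 3.016
```

```text
t: 18.8
ee_pos: [640.7, -0.1, 143.6]
orientation: [-0.192, -3.135, -0.0]
ft_force: [0.3, -0.3, -1.1]
width: 21.6
grasp_force: 30.0
t 18.8 pos [ 6.407e+02 -1.000e-01  1.436e+02] w 21.6 F [ 0.3 -0.3 -1.1] q6 -1.47 
turn [-0.   -0.    0.03] shift(after turn) [3.676 8.07  0.09 ]
```

```bash
python3 -m jog '[[0.368,0.807,0,0,0,0,0],[0.368,0.807,0,0,0,0,0],[0.368,0.807,0,0,0,0,0],[0.368,0.807,0,0,0,0,0],[0.368,0.807,0,0,0,0,0],[0.368,0.807,0,0,0,0,0],[0.368,0.807,0,0,0,0,0],[0.368,0.807,0,0,0,0,0],[0.368,0.807,0,0,0,0,0],[0.368,0.807,0,0,0,0,0],[0,0,0.8,0,0,0,0],[0,0,0.4,0,0,0,0],[0,0,0,0,0,0,0],[0,0,0,0,0,0,0]]'; python3 to.py 535.2 338.6 59 3.016
```

```text
t: 20.2
ee_pos: [535.7, 337.9, 95.6]
orientation: [-0.2, -3.134, 0.001]
ft_force: [-0.5, -0.1, 0.2]
width: 21.9
grasp_force: 30.0
t 20.2 pos [535.7 337.9  95.6] w 21.9 F [-0.5 -0.1  0.2] q6 -0.9 
turn [-0.01 -0.01 -0.02] shift(after turn) [0.015 0.015 0.915]
```

```bash
python3 -m jog '[[0,0.01,0.5,0,0,0,0],[0,0,0.4,0,0,0,0],[0,0,0,0,0,0,0],[0,0,0,0,0,0,0]]'; python3 -m jog '[[0,0,0.04,0,0,0,0],[0,0,0,0,0,0,0]]';python3 -m jog '[[0,0,0.03,0,0,0,0],[0,0,0,0,0,0,0]]'
```

```text
t: 20.6
ee_pos: [535.9, 338.8, 59.9]
orientation: [-0.2, -3.135, 0.0]
ft_force: [-0.6, 0.2, -0.8]
width: 21.4
grasp_force: 30.0
t: 20.8
ee_pos: [536.1, 339.3, 58.8]
orientation: [0.199, 3.134, 0.001]
ft_force: [0.4, 0.7, -1.1]
width: 21.9
grasp_force: 30.0
t: 21.0
ee_pos: [535.8, 339.2, 57.2]
orientation: [0.199, 3.135, 0.0]
ft_force: [-0.2, -0.9, 0.3]
width: 21.5
grasp_force: 30.0
```

```bash
python3 -m jog '[[0,0,0.03,0,0,0,0],[0,0,0,0,0,0,0.5],[0,0,0,0,0,0,0.5],[0,0,0,0,0,0,0.5],[0,0,-0.5,0,0,0,0.5],[0,0,-1,0,0,0,0.5],[0,0,-0.7,0,0,0.915,0.5],[0,0,0,0,0,0.915,0.5],[0,0,0,0,0,0.915,0.5],[0,0,0,0,0,0.915,0.5],[0,0,0,0,0,0.915,0.5],[0,0,0,0,0,0.915,0.5],[0,0,0,0,0,0.915,0.5],[0,0,0,0,0,0.915,0.5],[0,0,0,0,0,0.915,0.5],[0,0,0,0,0,0.915,0.5],[0,0,0,0,0,0.915,0.5],[0,0,0,0,0,0.915,0.5],[0,0,0,0,0,0.915,0.5],[0,0,0,0,0,0,0.5]]'; python3 to.py 445 4 130 1.77
```

```text
t: 23.0
ee_pos: [535.6, 339.1, 143.7]
orientation: [-1.991, -2.43, 0.0]
ft_force: [0.0, -0.1, -0.0]
width: 43.9
grasp_force: 0.0
t 23.0 pos [535.6 339.1 143.7] w 43.9 F [ 0.  -0.1 -0. ] q6 0.35 
turn [-0.    0.   -0.01] shift(after turn) [-7.763 -3.878  0.342]
```

Run:
```python
from h import *
for n in("top","side"):
    optics.get_image(n)
    for d in optics.masks_of("long2",n):
        g=guess(n,d["pixels"],9)
        if np.hypot(g[0]-445,g[1]-4)<60: print(n,d["conf"],*fit({n:d["pixels"]},(160,22,18),0,g))
```

```text
top 0.58 [445.04975857   5.6354799    1.79390301] 0.24436034687847744
side 0.96 [443.74216465  -0.48326261   1.76325224] 0.18259250312034464
```

```bash
python3 -m jog '[[-0.776,-0.388,0,0,0,0,0.6],[-0.776,-0.388,0,0,0,0,0.6],[-0.776,-0.388,0,0,0,0,0.6],[-0.776,-0.388,0,0,0,0,0.6],[-0.776,-0.388,0,0,0,0,0.6],[-0.776,-0.388,0,0,0,0,0.6],[-0.776,-0.388,0,0,0,0,0.6],[-0.776,-0.388,0,0,0,0,0.6],[-0.776,-0.388,0,0,0,0,0.6],[-0.776,-0.388,0,0,0,0,0.6],[0,0,0.8,0,0,0,0.6],[0,0,0.8,0,0,0,0.6],[0,0,0,0,0,0,0.6],[0,0,0,0,0,0,0.6]]'; python3 to.py 445 4 6 1.77
```

```text
t: 24.6
ee_pos: [444.5, 4.2, 79.9]
orientation: [-1.989, -2.431, 0.001]
ft_force: [0.5, -0.3, -0.0]
width: 52.6
grasp_force: 0.0
t 24.6 pos [444.5   4.2  79.9] w 52.6 F [ 0.5 -0.3 -0. ] q6 -0.22 
turn [-0.01 -0.    0.  ] shift(after turn) [-0.008  0.01   1.848]
```

long2 hasn't moved, so I'll grasp it.

```bash
python3 -m jog '[[0,0,0.8,0,0,0,0.6],[0,0,0.7,0,0,0,0.6],[0,0,0.32,0,0,0,0.6],[0,0,0,0,0,0,0.6],[0,0,0,0,0,0,0],[0,0,0,0,0,0,0],[0,0,0,0,0,0,0],[0,0,0,0,0,0,0],[0,0,0,0,0,0,0],[0,0,0,0,0,0,0]]'; python3 to.py 523.8 249.4 140 3.016
```

```text
t: 25.6
ee_pos: [445.2, 4.2, 7.7]
orientation: [1.99, 2.43, 0.001]
ft_force: [-1.1, -0.1, 8.2]
width: 21.4
grasp_force: 30.0
t 25.6 pos [445.2   4.2   7.7] w 21.4 F [-1.1 -0.1  8.2] q6 -0.22 
turn [ 1.00e-02  1.00e-02 -1.19e+01] shift(after turn) [-1.182  6.328 -3.309]
```

```bash
python3 -m jog '[[0,0,-0.6,0,0,0,0],[0,0,-1,0,0,0,0],[0,0,-1,0,0,0,0],[0,0,-0.8,0,0,-0.915,0],[0,0,0,0,0,-0.915,0],[0,0,0,0,0,-0.915,0],[0,0,0,0,0,-0.915,0],[0,0,0,0,0,-0.915,0],[0,0,0,0,0,-0.915,0],[0,0,0,0,0,-0.915,0],[0,0,0,0,0,-0.915,0],[0,0,0,0,0,-0.915,0],[0,0,0,0,0,-0.915,0],[0,0,0,0,0,-0.915,0],[0,0,0,0,0,-0.915,0],[0,0,0,0,0,-0.915,0],[0,0,0,0,0,0,0]]'; python3 to.py 523.8 249.4 140 3.016
```

```text
t: 27.3
ee_pos: [444.5, 4.2, 143.1]
orientation: [-0.197, -3.135, 0.0]
ft_force: [0.7, -0.2, -0.7]
width: 21.6
grasp_force: 30.0
t 27.3 pos [444.5   4.2 143.1] w 21.6 F [ 0.7 -0.2 -0.7] q6 -1.46 
turn [-0. -0. -0.] shift(after turn) [-1.198  6.33   0.076]
```

```bash
python3 -m jog '[[-0.15,0.791,0,0,0,0,0],[-0.15,0.791,0,0,0,0,0],[-0.15,0.791,0,0,0,0,0],[-0.15,0.791,0,0,0,0,0],[-0.15,0.791,0,0,0,0,0],[-0.15,0.791,0,0,0,0,0],[-0.15,0.791,0,0,0,0,0],[-0.15,0.791,0,0,0,0,0],[0,0,0.8,0,0,0,0],[0,0,0.4,0,0,0,0],[0,0,0,0,0,0,0],[0,0,0,0,0,0,0]]'; python3 to.py 523.8 249.4 58 3.016
```

```text
t: 28.5
ee_pos: [524.2, 249.1, 95.1]
orientation: [-0.201, -3.135, 0.0]
ft_force: [-0.2, 0.0, 0.1]
width: 21.5
grasp_force: 30.0
t 28.5 pos [524.2 249.1  95.1] w 21.5 F [-0.2  0.   0.1] q6 -1.02 
turn [-0.   -0.01 -0.02] shift(after turn) [0.011 0.005 0.926]
```

```bash
python3 -m jog '[[0,0,0.5,0,0,0,0],[0,0,0.4,0,0,0,0],[0,0,0,0,0,0,0],[0,0,0,0,0,0,0]]'; python3 -m jog '[[0,0,0.04,0,0,0,0],[0,0,0,0,0,0,0]]';python3 -m jog '[[0,0,0.03,0,0,0,0],[0,0,0,0,0,0,0]]'
```

```text
t: 28.9
ee_pos: [524.4, 249.1, 59.2]
orientation: [-0.2, -3.135, 0.0]
ft_force: [-0.1, 0.6, -0.3]
width: 21.8
grasp_force: 30.0
t: 29.1
ee_pos: [524.7, 249.4, 58.0]
orientation: [0.199, 3.134, 0.001]
ft_force: [-0.4, 0.3, -0.7]
width: 21.8
grasp_force: 30.0
t: 29.3
ee_pos: [524.4, 249.3, 56.4]
orientation: [0.199, 3.135, 0.0]
ft_force: [1.0, -0.4, 0.8]
width: 21.7
grasp_force: 30.0
```

Release, rise, and back off in −y at height so the cameras have a clear view.

```bash
python3 -m jog '[[0,0,0.03,0,0,0,0],[0,0,0,0,0,0,0.5],[0,0,0,0,0,0,0.5],[0,0,0,0,0,0,0.5],[0,0,-0.5,0,0,0,0.5],[0,0,-1,0,0,0,0.5],[0,0,-1,0,0,0,0.5],[0,0,-1,0,0,0,0.5],[0,-1,0,0,0,0,0.5],[0.2,-0.9,0,0,0,0,0.5],[0.2,-0.9,0,0,0,0,0.5],[0.2,-0.9,0,0,0,0,0.5],[0.2,-0.9,0,0,0,0,0.5],[0.2,-0.9,0,0,0,0,0.5],[0.2,-0.9,0,0,0,0,0.5],[0.2,-0.9,0,0,0,0,0.5],[0.2,-0.9,0,0,0,0,0.5],[0.2,-0.9,0,0,0,0,0.5],[0,0,0,0,0,0,0.5]]'
python3 - <<'E'
from ov import *
L=(160,22,18)
bl=[(np.array(p),s,z) for p,s,z in(((482,300,1.445),(120,22,18),30),((577,288,1.445),(120,22,18),30),((535.2,338.6,3.016),L,48),((523.8,249.4,3.016),L,48))]
draw("pics/ov3.png",bl,[("top",(130,140,190,150)),("side",(180,210,170,150))])
E
```

```text
t: 31.2
ee_pos: [405.6, -105.5, 195.0]
orientation: [-0.205, -3.135, 0.001]
ft_force: [-0.8, -0.5, -0.2]
width: 44.2
grasp_force: 0.0
```

View pics/ov3.png

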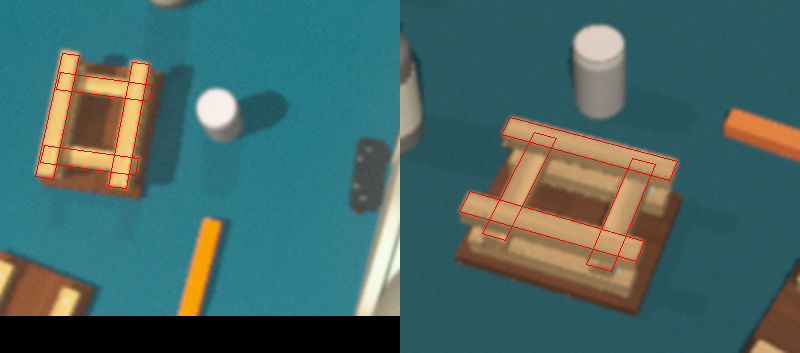

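The picture shows all four slats in place and matching the predicted outlines, with the can and the orange slat undisturbed. Handing in.

```bash
python3 -c "
from workcell import ctrl
print(ctrl.close_job())"
```

```text
the job is handed in; nothing more can be done
None
```

The stand is built and was handed in at about 31 s: both short slats lie across the runners of the farther cradle, with the long slats on top of them over the runners. The last pictures matched the planned positions, but the hand-in returned no verdict.

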